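Ready the welding booth: open the extraction damper and raise the screen

ROBOT

A 6-joint arm with a two-finger parallel gripper is mounted at the origin on the work surface. World frame = base frame: x ahead of the robot, y to its left, z up, the work surface at z = 0. Lengths are in mm, angles in rad, forces in N, time in s.
With the tool pointing down it reaches from about 325 to 875 mm from the base axis. Payload 4.4 kg.
Tool frame: the origin (TCP) lies on the centre line of the jaws, within the pads' length; the fingertips stand ahead of it and the grasp point (between the pads) lies 6 mm ahead of it (ctrl.tcp_to_tips is the z of the fingertips in the tool frame, in mm); z points along the fingers, y is the direction in which the jaws open and shut (so a half turn about z gives the same grasp; the last joint's range is limited). The gripper opens to 85 mm and grips with 20 to 120 N. Pads are 22 mm wide; open, the fingers measure 114 mm over their backs; the gripper's body (76 mm by 85 mm) begins 54 mm behind the grasp point. The pads swing forward as they close: fully open they stand 13 mm farther back than shut.
Start: joints at [1.079, 0.207, 1.542, -0, 1.393, -0.15], TCP at [192.198, 541.929, 256.282] pointing down, gripper open.
Joint ranges: [-2.73, 2.73], [-0.86, 2.22], [0.23, 2.46], [-1.11, 4.25], [0.08, 2.63], [-2.82, 2.82]. Speed limits (rad/s): [2.79, 2.79, 3.14, 3.14, 3.14, 3.14].

INTERFACE

Orientations are given as a 3x3 rotation matrix whose columns are the frame's x, y, z axes.
In Python, from plant import ctrl, sensors, optics gives the robot as it stands. Calls block until the motion is done:
- ctrl.move_ptp(position, orientation): joint-space move of the TCP to a pose.
- ctrl.move_l(position, rot=None, vel=150, threshold=None): straight line of the TCP; rot=None keeps the orientation; vel is the mean speed in mm/s. With threshold (N) it stops when the force on the tool has changed by that much, and returns True; else False.
- ctrl.set_joints(angles): joint-space move.
- ctrl.gripper_to(opening, force=None): finger opening in mm; force is the grip in N (None keeps the last); returns when the fingers have stopped.
- ctrl.hold(seconds).
- ctrl.solve_ik(position, orientation): joint angles nearest the present ones, or None.
- sensors.read_state(): the state.
- optics.grab_frame(name): name is "scene" or "top"; returns (picture, depth): 384x512x3 uint8, red, green, blue; 384x512 float32, mm along the optical axis (not along the pixel's ray), 0 where there is no reading.
- optics.camera_params(name): a dict with "mtx" (3x3 intrinsics, pixels), "k1" (the pictures are not rectified: a ray, as slopes to the right and down, at radius r is drawn at 1 + k1 r^2 times it, then the intrinsics apply), "R" (3x3) and "t" (3): a world point X has camera coordinates R X + t. Camera axes: x right, y down, z forward; pixel columns grow to the right and rows downward; lengths in mm; the calibration is good to about 2 mm. A picture is of the moment at which its call begins. camera_params takes no time and is no camera call.
A pose or a line that the arm cannot do raises ctrl.MotionError and nothing moves.
- ctrl.finish_job(): hands the job in, once; it reports no verdict.
The state is a dict: "t": time; "q": joint angles; "qvel": joint speeds; "tau": joint torques, N m; "eef_pos": TCP position; "eef_rot": TCP orientation; "force": force on the tool from outside, world axes, zero at the start; "wrist_torque": the same for the moment, N m; "grip_width": finger opening in mm.
Only numpy, scipy, OpenCV 4.12 (cv2) and the standard library are available. Lean on these libraries where they do the work, as an engineer would, in place of code of your own. Each camera call takes 0.05 s, during which the arm holds its last target.

TASK

Get the welding booth ready: first open the extraction damper fully by turning its star handle counter-clockwise (seen from above), pushing spoke after spoke until it comes to its stop. Then push the amber screen up by the underside of its yellow ledge until the ledge is level with the green marker blocks on the posts, and leave it there. Do not shift the marker blocks or the other things on the bench.

Things in the scene. Friction and masses are not known exactly. Their poses are not given: they have to be found in the camera images.
- hub (a point): Centre of the damper's star handle, on its upright axis, 118 mm above the table. A dark hub (52 mm across, top 23 mm above this point) carries 4 level bare steel spokes, 90 degrees apart, 12 mm thick, 112 mm long from the axis, each ending in a 22 mm ball (one yellow, three red). The point's x axis points to the blue gate housing, away from the robot; z is up.
- damper: Fixed damper unit; origin on the table under the hub, axes as the hub's. Grey pedestal 80 mm across on a 160 mm square foot 12 mm high. Where x is over 35 mm a blue guard plate (290 mm wide, underside 138, top 144 mm high) covers the spokes, so they can be pushed, one after another, only on the robot's side, by tips reaching between them from above. Housing from x = 155 mm, 150 mm high.
- star (a joint): Angle of the star handle, rad, growing counter-clockwise from above (opening): 0 shut, 4.2 fully open at a hard stop. At q the yellow-balled spoke points q counter-clockwise from the hub's +x. Takes 0.25 N m to turn (3 N at 85 mm out) and stays where left. It lifts a gate blade out of the blue housing's top, 18 mm a rad; when fully open its green lower band is clear of the slot.
- ledge (a point): Middle of the lower front edge of the screen's yellow push ledge: a solid bar 200 mm long and 12 mm thick along the screen's lower edge, standing out 34 mm towards the robot, underside level with the screen's lower edge. x axis points level into the booth, z up. The space under it is open, so tilted fingers can push up under it; screen and posts leave no room for an upright tool.
- booth: Fixed welding booth; origin on the table under the screen's plane, in the middle of its width; x points into the booth. Two aluminium posts 420 mm high, 127 mm either side, a header across their tops, clear side walls, and a tray 10 mm high from x = 0 to 260 mm.
- screen (a joint): Height of the screen in m: 0 lowest (ledge underside 60 mm above the table), 0.19 highest. The screen is an amber see-through panel 226 mm wide, 170 mm high, that slides upright between the posts. Counterbalanced: it stays at any height and takes about 3 N to move up or down.
- mark (a point): Height mark: middle of the line between the lower front edges of two green blocks (20 x 29 x 12 mm), one on the front of each post, 127 mm either side of the middle. The screen is at the mark when the ledge's underside is level with the blocks' undersides. The blocks slide along the posts only at some 15 N.
- bracket: welded steel angle bracket, 70 x 50 x 60 mm high, lying on the booth's tray; origin at the middle of its underside where it stands or lies; bystander, not to be disturbed.
- tube: offcut of 40 mm square steel tube, 40 mm long, on the booth's tray; origin at the middle of its underside where it stands or lies; bystander, not to be disturbed.
- wrench: steel wrench lying in front of the damper, under 25 mm high; origin at the middle of its underside where it stands or lies; bystander, not to be disturbed.
- brush: hand brush, lying between damper and booth; origin at the middle of its underside where it stands or lies; bystander, not to be disturbed.
- tin: green electrode tin with a pale top, 70 mm across, 90 mm high, standing nearer the robot; origin at the middle of its underside where it stands or lies; bystander, not to be disturbed.
- spool: copper-coloured wire spool, 90 mm across, 52 mm high, standing between damper and booth; origin at the middle of its underside where it stands or lies; bystander, not to be disturbed.
- jar: blue jar with a white lid, 60 mm across, 70 mm high, standing on the right; origin at the middle of its underside where it stands or lies; bystander, not to be disturbed.
- hammer: hammer lying on the left; origin at the middle of its underside where it stands or lies; bystander, not to be disturbed.

How it is judged (in metres and radians):
On the way, in this order (a step that is already met when the one before it is completed fails the run):
1. the damper's star handle is turned fully open, to its stop (value of joint star above 4.04 rad), for 0.2 s.
2. the screen's ledge is level with the markers (z of ledge in the frame of mark between -0.008 and 0.008 m), for 0.3 s.
At the end, for the whole second after the job is handed in: The star handle is at 4.04 rad or more (stop at 4.2), and the underside of the screen's ledge is within 8 mm in height of the undersides of the green marker blocks, with the screen at rest (all of step 2 and value of joint star above 4.04 rad and velocity of joint screen between -0.01 and 0.01 m/s); the robot touches nothing.
It fails at once if a marker block is shifted by more than 6 mm (distance of mark from where it was at the start of the episode above 0.006 m).
It fails at once if a bystander is moved by more than 30 mm (distance of any of bracket, tube, wrench, brush, tin, spool, jar, hammer from where it was at the start of the episode above 0.03 m).
It also fails if it takes over 72 s, if anything falls off the work surface, if the arm or the gripper's body presses on something with over 40 N, if the wrist force passes 120 N, or if a joint passes its speed limit or range.

## Working session

There is one attempt and no reset: what is moved stays moved. The work goes in short steps, each a Python script; the robot and the scene stay as the last script left them, time stands still between calls to the robot, and variables do not carry over. Pictures are saved under pics/ and viewed, and the job is handed in when it is done.

```bash
ls; mkdir -p pics; python3 - <<'E'
from plant import ctrl,sensors,optics
import cv2,numpy as np
for n in("scene","top"):
    p,d=optics.grab_frame(n); np.savez(f"pics/{n}0.npz",p=p,d=d)
    cv2.imwrite(f"pics/{n}0.png",cv2.resize(p[:,:,::-1],(800,600),interpolation=cv2.INTER_CUBIC))
    c=optics.camera_params(n); print(n,c, -c["R"].T@c["t"])
print(sensors.read_state(), ctrl.tcp_to_tips)
E
```

```text
pics
scene {'mtx': array([[456.87685542,   0.        , 259.55608751],
       [  0.        , 456.87685542, 186.11176956],
       [  0.        ,   0.        ,   1.        ]]), 'k1': -0.04431387142403178, 'R': array([[ 0.8733659 ,  0.48701353, -0.00705849],
       [ 0.43852018, -0.79254409, -0.42376163],
       [-0.21197181,  0.36700367, -0.90574624]]), 't': array([-490.84865467, -182.70242515, 1942.7215726 ])} [ 920.6113939  -618.73574415 1678.72583435]
top {'mtx': array([[402.77751418,   0.        , 256.56413836],
       [  0.        , 402.77751418, 188.46590435],
       [  0.        ,   0.        ,   1.        ]]), 'k1': -0.13033836484433325, 'R': array([[ 0.02087611, -0.99976   ,  0.00664308],
       [-0.986887  , -0.02167013, -0.1599514 ],
       [ 0.16005697, -0.00321681, -0.98710254]]), 't': array([ -12.83636125,  571.74450413, 1366.7471234 ])} [ 345.75779034    3.95306055 1440.65616065]
{'t': 0.1, 'q': array([ 1.07949067e+00,  2.07350868e-01,  1.54285368e+00, -8.44042265e-07,
        1.39353354e+00, -1.50474448e-01]), 'qvel': array([ 1.64448200e-05, -2.02185842e-03, -1.49748811e-03, -6.87876532e-05,
        4.54021822e-04, -1.62093668e-04]), 'tau': array([ 2.12058630e-04, -3.84094441e+01, -2.92549807e+01, -1.83335537e-04,
        4.81955285e-03,  8.86605562e-06]), 'eef_pos': array([191.88792978, 541.33722484, 255.21251287]), 'eef_rot': array([[-9.42477030e-01,  3.34269390e-01, -1.01143783e-03],
       [ 3.34270766e-01,  9.42475185e-01, -1.89206430e-03],
       [ 3.20795882e-04, -2.12132124e-03, -9.99997699e-01]]), 'force': array([-0.31238382, -1.7056531 , -0.10214782]), 'wrist_torque': array([-0.00951967, -0.00647803,  0.0021608 ]), 'grip_width': 85.85937808943375} 25.0
```

View pics/scene0.png

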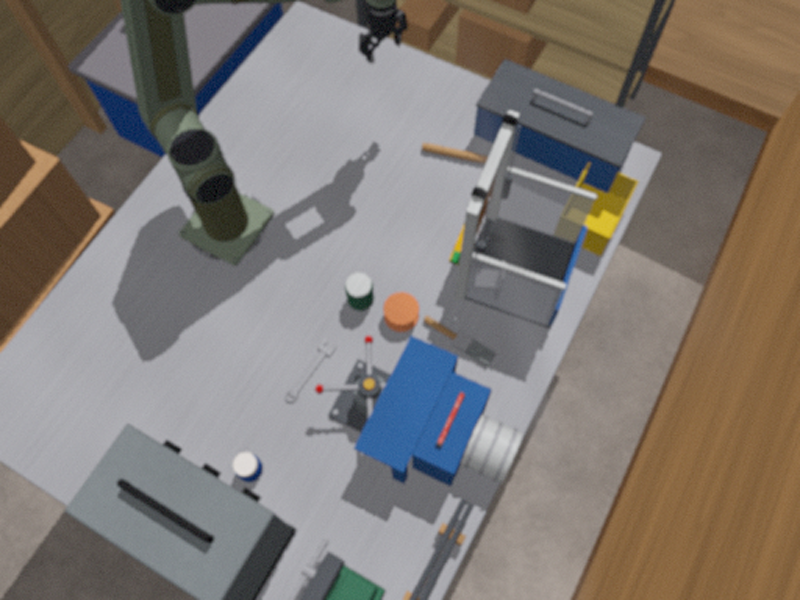

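View pics/top0.png

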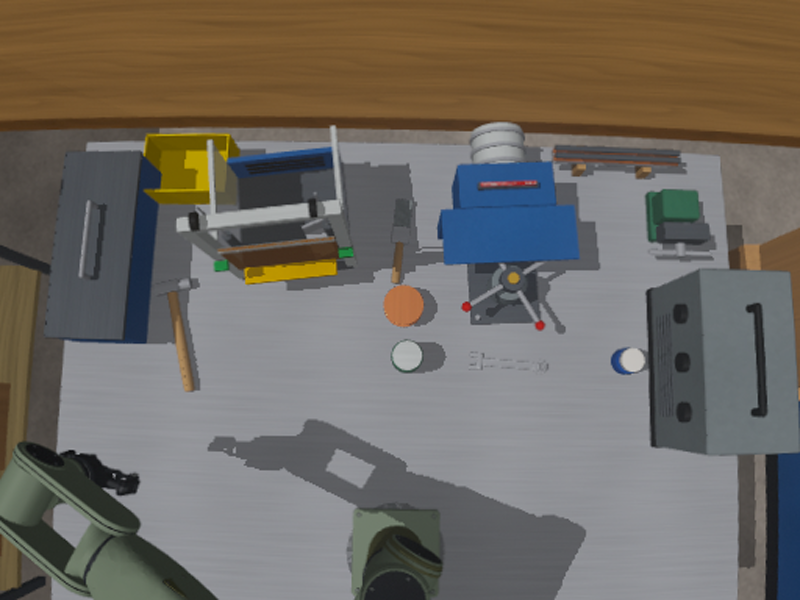

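```bash
cat > h.py <<'E'
import numpy as np,cv2
from plant import ctrl,sensors,optics
def ray(n,u,v):
    c=optics.camera_params(n);M=c["mtx"]
    x=cv2.undistortPoints(np.array([[[u,v]]],float),M,np.array([c["k1"],0,0,0,0.]))[0,0]
    d=c["R"].T@np.array([x[0],x[1],1]);return -c["R"].T@c["t"],d
def atz(n,u,v,z):
    o,d=ray(n,u,v);return o+d*(z-o[2])/d[2]
def proj(n,X):
    c=optics.camera_params(n)
    r,_=cv2.Rodrigues(c["R"])
    return cv2.projectPoints(np.array(X,float).reshape(-1,1,3),r,c["t"],c["mtx"],np.array([c["k1"],0,0,0,0.]))[0][:,0]
def tri(pa,pb): # scene px, top px
    o1,d1=ray("scene",*pa);o2,d2=ray("top",*pb)
    d1=d1/np.linalg.norm(d1);d2=d2/np.linalg.norm(d2)
    s=np.linalg.lstsq(np.c_[d1,-d2],o2-o1,rcond=None)[0]
    a=o1+s[0]*d1;b=o2+s[1]*d2
    return (a+b)/2,np.linalg.norm(a-b)
def crop(n,box,name,f=None,grab=True,src=None):
    p=optics.grab_frame(n)[0] if src is None else np.load(src)["p"]
    x0,y0,x1,y1=box;f=f or int(min(800//(x1-x0),600//(y1-y0)))
    cv2.imwrite("pics/"+name,cv2.resize(p[y0:y1,x0:x1,::-1],None,fx=f,fy=f,interpolation=cv2.INTER_CUBIC));print(name,"factor",f)
E
python3 - <<'E'
from h import *
crop("top",(280,130,390,215),"c1.png",src="pics/top0.npz")
crop("top",(110,120,240,190),"c2.png",src="pics/top0.npz")
crop("scene",(190,205,290,285),"c3.png",src="pics/scene0.npz")
crop("scene",(270,60,350,180),"c4.png",src="pics/scene0.npz")
E
```

```text
c1.png factor 7
c2.png factor 6
c3.png factor 7
c4.png factor 5
```

View pics/c1.png

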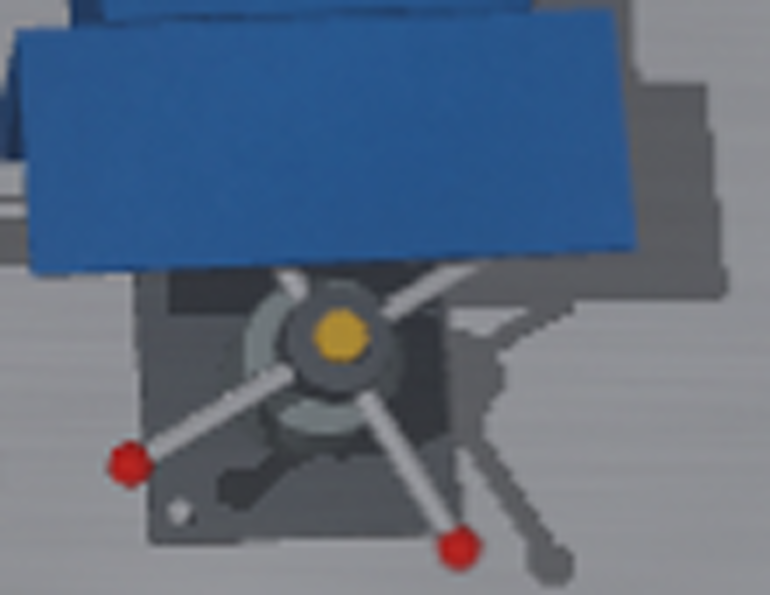

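View pics/c2.png

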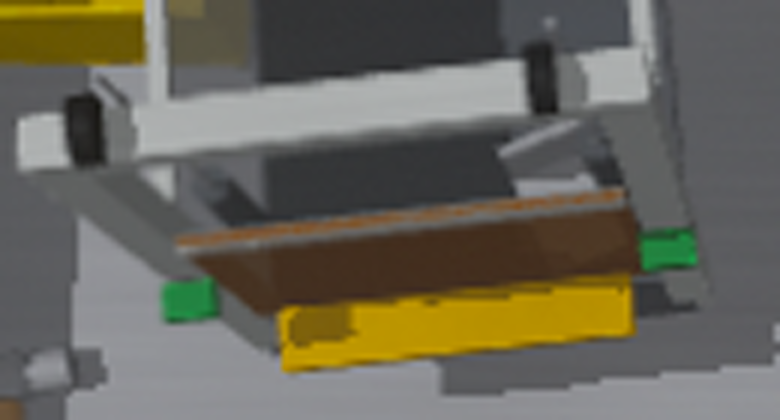

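View pics/c3.png

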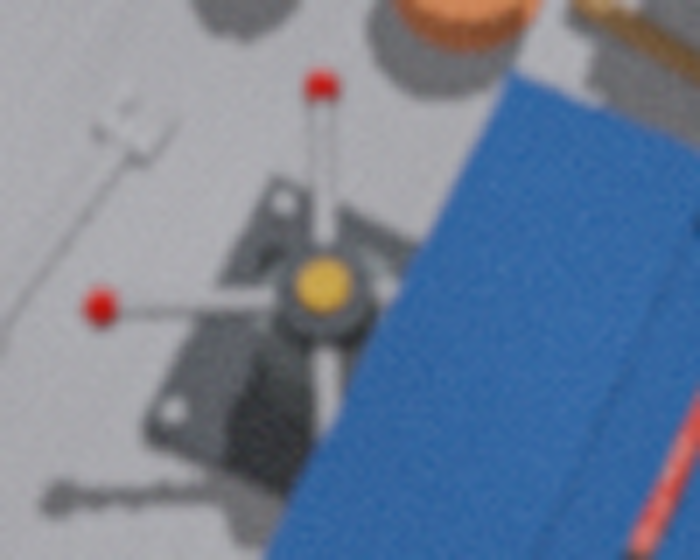

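View pics/c4.png

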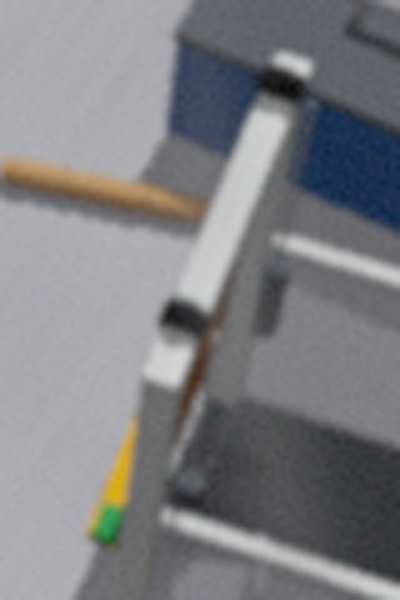

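```bash
cat >> h.py <<'E'
def P(u,v,f,x0,y0): return np.array([(u+.5)/f-.5+x0,(v+.5)/f-.5+y0])
E
python3 - <<'E'
from h import *
np.set_printoptions(precision=1,suppress=True)
B1=P(130,464,7,280,130);B2=P(459,548,7,280,130);H=P(341,334,7,280,130)
b1=P(322,87,7,190,205);b2=P(100,307,7,190,205);hh=P(323,285,7,190,205)
for s,t,z in((b1,B1,118),(b2,B2,118),(hh,H,141)):
    print(atz("scene",*s,z),atz("top",*t,z),tri(s,t))
# guard front edge corners, z=144
for u,v in((32,273),(636,249)): print("guard",atz("top",*P(u,v,7,280,130),144))
# guard front edge in scene
for u,v in((512,70),(265,558)): print("guardS",atz("scene",*P(u,v,7,190,205),144))
# green blocks / ledge depth
d=np.load("pics/top0.npz")["d"]
def dep(u,v):
    z=d[int(round(v)),int(round(u))];o,r=ray("top",u,v);c=optics.camera_params("top")
    return o+r*z
for nm,u,v in(("gL",189,302),("gR",668,250),("ledgeL",300,350),("ledgeR",615,315),("ledgemid",460,330),("ballA",130,464),("ballB",459,548),("hub",341,334)):
    s=(6,110,120) if nm[0] in"gl" else (7,280,130)
    print(nm,dep(*P(u,v,*s)))
E
```

```text
[ 539.3 -137.8  118. ] [ 538.4 -139.1  118. ] (array([ 538.9, -138.5,  118.5]), np.float64(1.5650117794343092))
[ 501.2 -295.7  118. ] [ 501.3 -296.4  118. ] (array([ 501.4, -296.1,  119.1]), np.float64(0.4297188018373639))
[ 599.2 -236.3  141. ] [ 599.1 -236.3  141. ] (array([ 599.1, -236.3,  140.8]), np.float64(0.03368274358545606))
guard [624.3 -89.7 144. ]
guard [ 643.2 -378.4  144. ]
guardS [626.6 -90.3 144. ]
guardS [ 644.8 -369.3  144. ]
gL [597.  365.4 207.5]
gR [630.3 113.8 205.4]
ledgeL [588.8 326.1 119.1]
ledgeR [613.  150.1 116. ]
ledgemid [601.9 236.3 119.5]
ballA [ 536.3 -137.5  132.5]
ballB [ 500.6 -295.1  124.1]
hub [ 599.  -236.2  141.3]
```

```bash
cat >> h.py <<'E'
HUB=np.array([599.,-236.3]);YAW=0.0654
c_,s_=np.cos(YAW),np.sin(YAW)
def hubpt(deg,r,z):
    a=np.radians(deg)+YAW
    return np.array([HUB[0]+r*np.cos(a),HUB[1]+r*np.sin(a),z])
def down(yaw): # tool y along yaw dir
    y=np.array([np.cos(yaw),np.sin(yaw),0]);z=np.array([0,0,-1.]);return np.c_[np.cross(y,z),y,z]
E
python3 - <<'E'
from h import *
np.set_printoptions(precision=2,suppress=True)
for yaw in(YAW,YAW+np.pi):
  for p in([420,0,300],hubpt(92,78,230),hubpt(92,78,122),hubpt(180,78,122),hubpt(250,78,122)):
    print(np.round(p),ctrl.solve_ik(p,down(yaw)))
print(atz("top",407*.64,356*.64,90))
E
```

```text
[420   0 300] [-0.21 -0.17  1.84 -0.    1.48 -0.27]
[ 591. -159.  230.] [-0.4   0.31  1.47 -0.    1.36 -0.47]
[ 591. -159.  122.] [-0.4   0.42  1.56 -0.    1.16 -0.47]
[ 521. -241.  122.] [-0.58  0.35  1.66 -0.    1.13 -0.65]
[ 577. -311.  122.] [-0.63  0.5   1.44 -0.    1.2  -0.69]
[420   0 300] None
[ 591. -159.  230.] [-0.4   0.31  1.47 -0.    1.36  2.67]
[ 591. -159.  122.] [-0.4   0.42  1.56 -0.    1.16  2.67]
[ 521. -241.  122.] [-0.58  0.35  1.66 -0.    1.13  2.49]
[ 577. -311.  122.] [-0.63  0.5   1.44 -0.    1.2   2.45]
[431.51 -16.35  90.  ]
```

```bash
python3 - <<'E'
from h import *
R=down(YAW)
ctrl.gripper_to(0,40)
ctrl.move_ptp([420,0,300],R)
ctrl.move_ptp(hubpt(92,78,230),R)
print(sensors.read_state()["t"],sensors.read_state()["grip_width"])
p,d=optics.grab_frame("scene");np.savez("pics/s1.npz",p=p,d=d)
p,d=optics.grab_frame("top");np.savez("pics/t1.npz",p=p,d=d)
crop("scene",(170,160,330,280),"s1.png",src="pics/s1.npz")
crop("top",(260,100,420,220),"t1.png",src="pics/t1.npz")
E
```

```text
3.9417 -0.1718242484270428
s1.png factor 5
t1.png factor 5
```

View pics/s1.png

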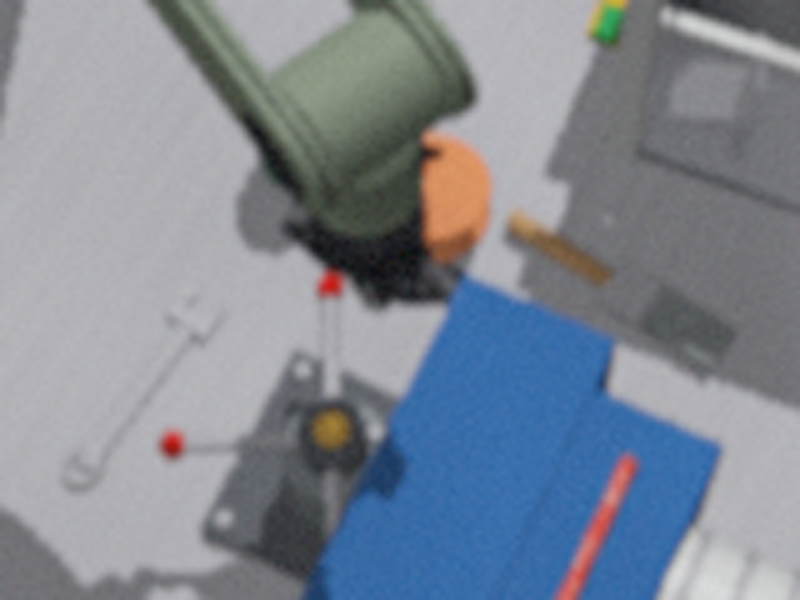

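View pics/t1.png

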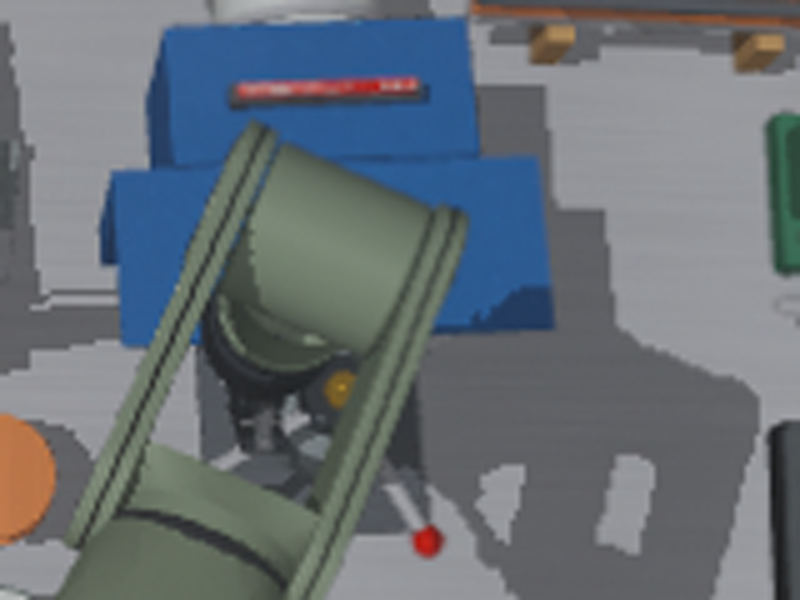

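```bash
cat >> h.py <<'E'
def st():
    s=sensors.read_state();return round(s["t"],2),np.round(s["eef_pos"],1),np.round(s["force"],1)
def arc(a0,a1,r,z,thr=15,vel=70,step=12):
    for a in np.linspace(a0,a1,int(np.ceil(abs(a1-a0)/step))+1)[1:]:
        hit=ctrl.move_l(hubpt(a,r,z),vel=vel,threshold=thr)
        print(round(a),*st(),hit)
        if hit: return a
E
python3 - <<'E'
from h import *
print(ctrl.move_l(hubpt(92,78,122),vel=100,threshold=8),st())
arc(92,212,78,122)
E
```

```text
False (5.28, array([ 591.9, -159. ,  123. ]), array([0.3, 0.6, 0.3]))
104 5.66 [ 575.  -162.2  122.5] [ 0.4 -1.5 -0.3] False
116 6.04 [ 560.1 -168.7  122.1] [ 1.  -0.   0.7] False
128 6.42 [ 546.5 -178.1  121.8] [ 0.8 -0.1  0.7] False
140 6.81 [ 535.4 -190.3  121.7] [ 0.7 -0.2  0.9] False
152 7.19 [ 527.3 -204.5  121.8] [-0.3 -0.3 -0.2] False
164 7.58 [ 522.3 -220.2  121.9] [-0.5  0.   0.3] False
176 7.96 [ 520.7 -236.3  122. ] [ 0.4 -0.2  0. ] False
188 8.34 [ 522.4 -252.6  121.9] [-0.   0.7 -0.5] False
200 8.72 [ 527.4 -267.9  121.8] [0.6 1.3 0. ] False
212 9.11 [ 535.5 -282.1  121.8] [-0.1  0.6  0.4] False
```

```bash
python3 - <<'E'
from h import *
crop("scene",(170,180,330,300),"s2.png");crop("top",(260,100,420,220),"t2.png")
E
```

```text
s2.png factor 5
t2.png factor 5
```

View pics/s2.png

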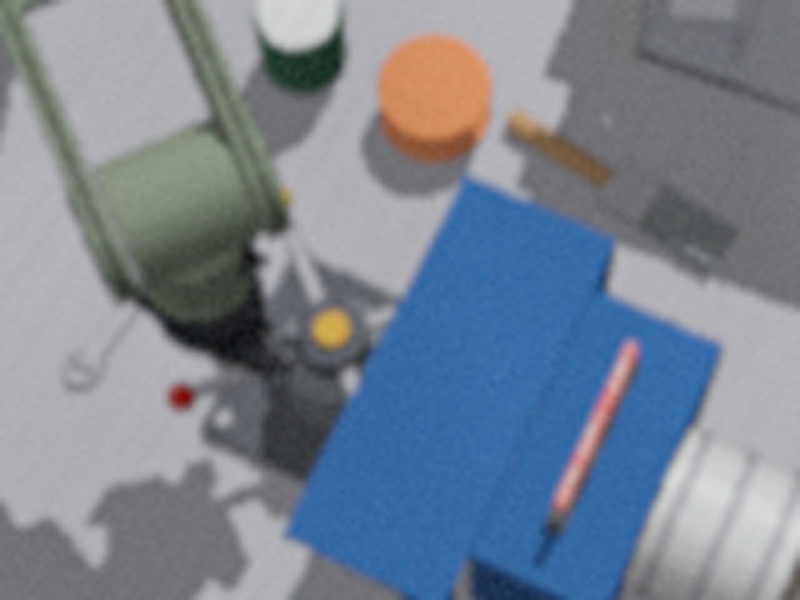

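View pics/t2.png

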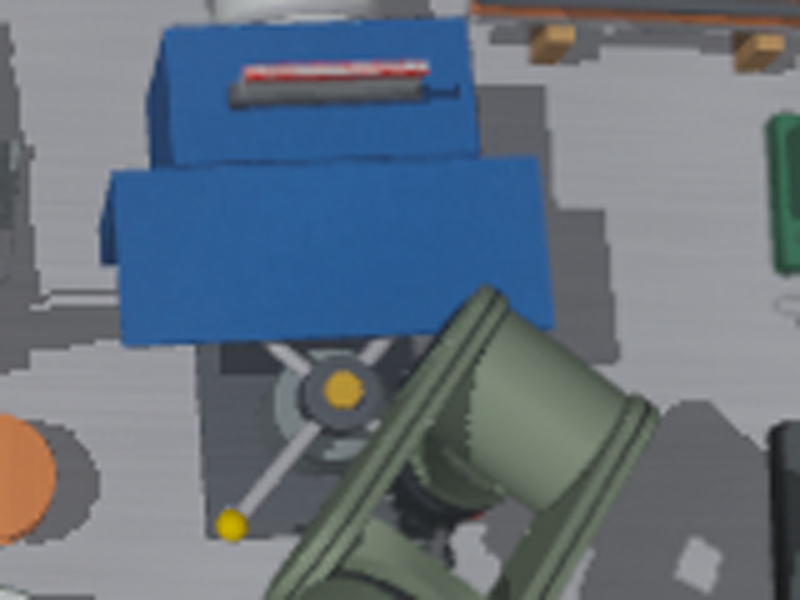

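```bash
python3 - <<'E'
from h import *
b=atz("top",*P(231,525,5,260,100),118);v=b[:2]-HUB
a=np.degrees(np.arctan2(v[1],v[0])-YAW);print("yellow",a,np.linalg.norm(v))
arc(212,206,78,122)
ctrl.move_l(hubpt(206,78,215),vel=150)
ins=a-30
ctrl.move_l(hubpt(ins,78,215),vel=150)
print(ctrl.move_l(hubpt(ins,78,122),vel=100,threshold=8),st())
arc(ins,210,78,122)
arc(210,232,78,122,thr=8,vel=40,step=6)
crop("scene",(170,180,330,300),"s3.png");crop("top",(260,100,420,220),"t3.png")
E
```

```text
yellow 137.54162644841307 114.52539324106816
206 9.47 [ 531.1 -274.8  122.2] [-0.5 -0.4  0.2] False
False (12.27, array([ 571.4, -163.9,  122.9]), array([-0. , -0.9,  1.3]))
119 12.64 [ 556.5 -171.   122.3] [-0.4 -0.4  0.7] False
130 13.02 [ 544.3 -180.7  122.1] [-0.  -0.2  0.4] False
142 13.39 [ 534.2 -192.3  121.8] [-0.3  0.2 -0.1] False
153 13.77 [ 526.7 -205.8  121.8] [-0.4 -0.3  0.1] False
164 14.14 [ 522.2 -220.8  121.9] [ 0.3 -0.5  1.1] False
176 14.52 [ 520.7 -236.1  121.9] [-0.5  0.3  0.3] False
187 14.89 [ 522.2 -251.5  121.9] [-0.1  1.7 -0.8] False
199 15.27 [ 526.7 -266.2  121.8] [ 0.4  0.8 -0. ] False
210 15.64 [ 534.  -279.9  121.8] [-1.2  2.   0.2] False
216 15.97 [ 538.4 -285.6  121.8] [-0.9  3.1  0.7] False
221 16.31 [ 543.6 -291.4  121.9] [-0.4  1.7 -0.4] False
226 16.57 [ 547.  -294.2  120.9] [-0.7  0.7  0.4] True
s3.png factor 5
t3.png factor 5
```

View pics/s3.png

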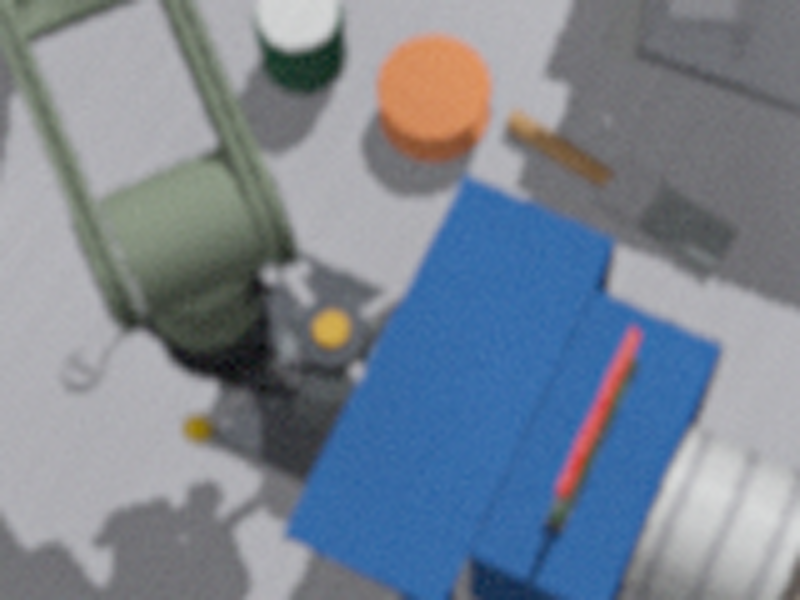

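View pics/t3.png

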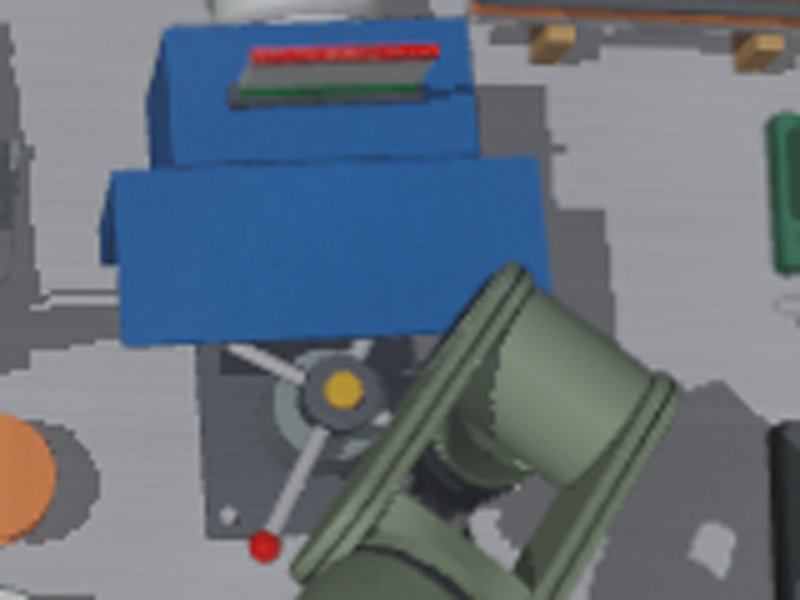

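```bash
python3 - <<'E'
from h import *
b=atz("top",*P(264,547,5,260,100),118);v=b[:2]-HUB
a=np.degrees(np.arctan2(v[1],v[0])-YAW);print("S3",a,"q",np.radians(a+90),np.linalg.norm(v))
E
```

```text
S3 150.65978406351587 q 4.20030560904693 114.86606597192939
```

```bash
python3 - <<'E'
from h import *
ctrl.hold(0.2)
arc(224,217,78,122,vel=60)
ctrl.move_l(hubpt(217,78,230),vel=150)
ctrl.move_ptp([420,-100,300],down(YAW))
print(st())
p,d=optics.grab_frame("top");np.savez("pics/t4.npz",p=p,d=d)
crop("top",(270,110,390,200),"t4.png",src="pics/t4.npz")
crop("top",(130,150,230,190),"b4.png",src="pics/t4.npz")
p,d=optics.grab_frame("scene");np.savez("pics/s4.npz",p=p,d=d)
crop("scene",(270,60,350,180),"sb4.png",src="pics/s4.npz")
E
```

```text
217 17.17 [ 539.7 -286.9  122.1] [0.3 0.1 0.3] False
(18.96, array([ 420.3, -100.5,  299.6]), array([-0.1,  0.3, -0.1]))
t4.png factor 6
b4.png factor 8
sb4.png factor 5
```

View pics/t4.png

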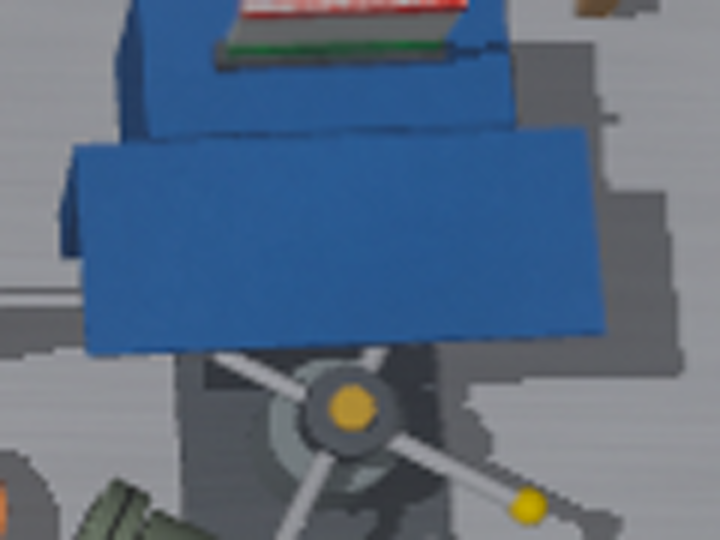

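View pics/b4.png

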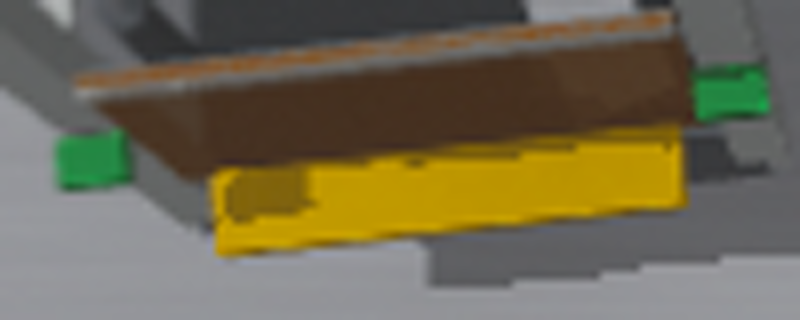

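View pics/sb4.png

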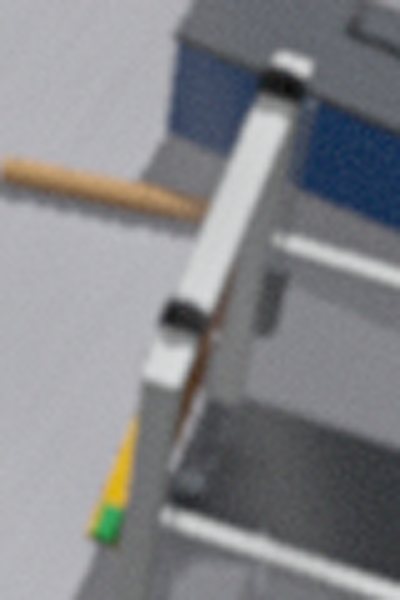

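```bash
python3 - <<'E'
from h import *
np.set_printoptions(precision=1,suppress=True)
b=atz("top",*P(529,506,6,270,110),118);v=b[:2]-HUB
print("q",np.degrees(np.arctan2(v[1],v[0])-YAW)%360/57.2958,np.linalg.norm(v))
z=np.load("pics/t4.npz");p=z["p"].astype(int);d=z["d"]
def pts(m):
    vv,uu=np.nonzero(m);o=[]
    for u,v in zip(uu,vv):
        if d[v,u]>0:
            c,r=ray("top",u,v);o.append(c+r*d[v,u])
    return np.array(o)
r,g,b=p[...,0],p[...,1],p[...,2]
G=(g>r+50)&(g>b+40);Y=(r>140)&(g>100)&(b<60)
sub=np.zeros_like(G);sub[150:190,130:230]=1
for nm,m in(("gL",G&sub&(np.arange(512)<180)),("gR",G&sub&(np.arange(512)>180)),("L",Y&sub)):
    X=pts(m);print(nm,len(X),"z pct",np.percentile(X[:,2],[5,25,50,75,95]),"med",np.median(X,0),"min",X.min(0),"max",X.max(0))
    if nm=="L": 
        T=X[X[:,2]>np.median(X[:,2])-8];print(np.polyfit(T[:,1],T[:,0],1),np.percentile(T[:,2],[10,50,90]))
# vertical edges: pair pixel with proj for block front corners. top crop b4
for nm,u,v in(("gL top-front L?",57,188),("gL backL",55,137),("gR front bottom l",696,118),("gR fr",768,110),("gR back r",768,65)):
    print(nm,atz("top",*P(u,v,8,130,150),206),atz("top",*P(u,v,8,130,150),194))
for nm,u,v in(("led fl",218,256),("led fr",686,207)):
    print(nm,atz("top",*P(u,v,8,130,150),107))
E
```

```text
q 4.198844182214891 115.02375492837686
gL 54 z pct [200.8 203.4 205.  206.5 207.7] med [598.9 366.4 205. ] min [590.  353.6 199.5] max [609.7 380.7 208.8]
gR 44 z pct [200.8 202.1 204.4 206.4 208.1] med [630.9 113.7 204.4] min [620.3 100.8 196.5] max [641.3 126.5 209.5]
L 460 z pct [114.2 117.  118.7 120.5 123.3] med [605.  234.5 118.7] min [578.4 142.6  45.1] max [626.8 357.9 126.1]
[ -0.1 634.9] [115.4 118.8 122.4]
gL top-front L? [586.9 379.3 206. ] [589.2 382.9 194. ]
gL backL [607.4 381.6 206. ] [610.  385.3 194. ]
gR front bottom l [620.  127.1 206. ] [622.7 128.3 194. ]
gR fr [623.8  98.9 206. ] [626.5  99.8 194. ]
gR back r [641.9  99.5 206. ] [644.8 100.5 194. ]
led fl [578.3 337.8 107. ]
led fr [603.5 139.7 107. ]
```

```bash
cat >> h.py <<'E'
F0=np.array([590.9,238.8,107.]);PSI=0.1266
A=np.array([np.cos(PSI),np.sin(PSI),0]);L=np.array([-np.sin(PSI),np.cos(PSI),0]);Z=np.array([0,0,1.])
def tilt(beta,sg=1):
    b=np.radians(beta);z=np.cos(b)*A-np.sin(b)*Z;y=sg*L;return np.c_[np.cross(y,z),y,z]
def tcp(beta,dz=0,back=0,s=15,half=11):
    b=np.radians(beta);z=np.cos(b)*A-np.sin(b)*Z;n=np.sin(b)*A+np.cos(b)*Z
    return F0+(s-25)*z-half*n+dz*Z-back*A
E
python3 - <<'E'
from h import *
np.set_printoptions(precision=2,suppress=True)
for be in(0,10,20,30,40,50,60):
  for sg in(1,-1):
    q=[ctrl.solve_ik(tcp(be,dz,bk),tilt(be,sg)) for dz,bk in((-15,120),(-15,0),(0,0),(90,0),(75,120))]
    print(be,sg,[x is not None for x in q],q[1],q[3])
E
```

```text
0 1 [True, True, True, True, True] [0.36 0.83 2.11 3.38 1.37 1.52] [0.36 0.51 2.2  3.39 1.16 1.47]
0 -1 [True, True, True, True, True] [ 0.36  0.83  2.11  3.38  1.37 -1.62] [ 0.36  0.51  2.2   3.39  1.16 -1.67]
10 1 [True, True, True, True, True] [0.35 0.67 2.16 3.39 1.1  1.49] [0.35 0.35 2.22 3.44 0.85 1.41]
10 -1 [True, True, True, True, True] [ 0.35  0.67  2.16  3.39  1.1  -1.65] [ 0.35  0.35  2.22  3.44  0.85 -1.73]
20 1 [True, True, True, True, True] [0.35 0.53 2.17 3.43 0.79 1.44] [0.35 0.22 2.2  3.56 0.53 1.28]
20 -1 [True, True, True, True, True] [ 0.35  0.53  2.17  3.43  0.79 -1.7 ] [ 0.35  0.22  2.2   3.56  0.53 -1.86]
30 1 [True, True, True, True, True] [0.34 0.4  2.15 3.54 0.48 1.32] [0.34 0.13 2.15 3.95 0.25 0.88]
30 -1 [True, True, True, True, True] [ 0.34  0.4   2.15  3.54  0.48 -1.82] [ 0.34  0.13  2.15  3.95  0.25 -2.26]
40 1 [True, True, True, True, False] [0.32 0.32 2.1  3.95 0.21 0.9 ] [ 0.32  0.08  2.07 -0.88  0.19 -0.57]
40 -1 [True, True, True, True, False] [ 0.32  0.32  2.1   3.95  0.21 -2.25] [ 0.32  0.08  2.07 -0.88  0.19  2.57]
50 1 [True, True, True, True, True] [ 0.3   0.28  2.02 -0.66  0.19 -0.78] [ 0.3   0.08  1.97 -0.29  0.41 -1.17]
50 -1 [True, True, True, True, True] [ 0.3   0.28  2.02 -0.66  0.19  2.36] [ 0.3   0.08  1.97 -0.29  0.41  1.97]
60 1 [True, True, True, True, True] [ 0.29  0.29  1.92 -0.2   0.43 -1.25] [ 0.29  0.12  1.85 -0.13  0.65 -1.32]
60 -1 [True, True, True, True, True] [ 0.29  0.29  1.92 -0.2   0.43  1.89] [ 0.29  0.12  1.85 -0.13  0.65  1.82]
```

```bash
python3 - <<'E'
from h import *
np.set_printoptions(precision=2,suppress=True)
print(sensors.read_state()["q"])
for be in(15,20,25):
  for dz,bk in((220,200),(220,150),(150,150),(-15,150),(-15,100),(-15,0),(90,0),(80,150)):
    print(be,dz,bk,tcp(be,dz,bk),ctrl.solve_ik(tcp(be,dz,bk),tilt(be,1)))
E
```

```text
[-0.44 -0.14  1.81 -0.    1.47 -0.5 ]
15 220 200 [380.09 211.97 318.96] None
15 220 150 [429.69 218.28 318.96] None
15 150 150 [429.69 218.28 248.96] None
15 -15 150 [429.69 218.28  83.96] [0.51 0.56 2.44 3.54 1.18 1.51]
15 -15 100 [479.29 224.59  83.96] [0.44 0.56 2.36 3.48 1.1  1.49]
15 -15 0 [578.49 237.22  83.96] [0.35 0.6  2.17 3.41 0.95 1.47]
15 90 0 [578.49 237.22 188.96] [0.35 0.28 2.22 3.49 0.69 1.36]
15 80 150 [429.69 218.28 178.96] None
20 220 200 [379.45 211.89 320.08] None
20 220 150 [429.05 218.2  320.08] None
20 150 150 [429.05 218.2  250.08] None
20 -15 150 [429.05 218.2   85.08] [0.5  0.45 2.45 3.56 1.   1.47]
20 -15 100 [478.65 224.51  85.08] [0.43 0.47 2.36 3.5  0.93 1.46]
20 -15 0 [577.85 237.14  85.08] [0.35 0.53 2.17 3.43 0.79 1.44]
20 90 0 [577.85 237.14 190.08] [0.35 0.22 2.2  3.56 0.53 1.28]
20 80 150 [429.05 218.2  180.08] None
25 220 200 [378.9  211.82 321.26] [ 0.57 -0.64  2.43 -1.05  0.47 -0.37]
25 220 150 [428.5  218.13 321.26] None
25 150 150 [428.5  218.13 251.26] None
25 -15 150 [428.5  218.13  86.26] [0.48 0.34 2.45 3.59 0.82 1.41]
25 -15 100 [478.1  224.44  86.26] [0.42 0.38 2.36 3.53 0.76 1.41]
25 -15 0 [577.3  237.07  86.26] [0.34 0.46 2.17 3.47 0.64 1.39]
25 90 0 [577.3  237.07 191.26] [0.34 0.17 2.18 3.69 0.38 1.15]
25 80 150 [428.5  218.13 181.26] None
```

```bash
cat > fk.py <<'E'
from h import *
from scipy.optimize import least_squares
def wrist(q,p):
    r0,h,L2,a2,L3,a3,e=p[:7]
    r=r0+L2*np.sin(q[1]+a2)+L3*np.sin(q[1]+q[2]+a3);z=h+L2*np.cos(q[1]+a2)+L3*np.cos(q[1]+q[2]+a3)
    c,s=np.cos(q[0]),np.sin(q[0]);return np.array([c*r-s*e,s*r+c*e,z])
def elbow(q,p):
    r=p[0]+p[2]*np.sin(q[1]+p[3]);z=p[1]+p[2]*np.cos(q[1]+p[3]);c,s=np.cos(q[0]),np.sin(q[0]);return np.array([c*r-s*p[6],s*r+c*p[6],z])
def tooldir(q):
    t=q[1]+q[2];c,s=np.cos(q[0]),np.sin(q[0])
    f=np.array([np.sin(t)*c,np.sin(t)*s,np.cos(t)]);u=np.array([np.cos(t)*c,np.cos(t)*s,-np.sin(t)]);l=np.cross(f,u)
    v=np.cos(q[3])*u+SG*np.sin(q[3])*l
    return np.cos(q[4])*f+np.sin(q[4])*v
SG=1
def samples():
    S=[]
    for be in(0,10,20,50,60,90):
        for dz,bk in((-15,120),(-15,0),(90,0),(0,60)):
            R=tilt(be);x=tcp(be,dz,bk);q=ctrl.solve_ik(x,R)
            if q is not None:S.append((np.array(q),x,R))
    for x in([420,0,300],[500,-300,200],[600,100,350],[300,400,250]):
        q=ctrl.solve_ik(x,down(.3));
        if q is not None:S.append((np.array(q),np.array(x,float),down(.3)))
    return S
def fit():
    S=samples()
    f=lambda p:np.concatenate([wrist(q,p)+p[7]*R[:,2]-x for q,x,R in S])
    r=least_squares(f,[0,300,400,0,400,0,86,180]);return r.x,np.abs(r.fun).max(),S
E
python3 - <<'E'
import fk
from fk import *
np.set_printoptions(precision=3,suppress=True)
p,err,S=fit();print(p,err,len(S))
for sg in(1,-1):
    fk.SG=sg;print(sg,max(np.abs(tooldir(q)-R[:,2]).max() for q,x,R in S))
q=S[5][0]
np.save("fkp.npy",p)
for q in([-.44,-.14,1.81,0,1.47,-.5],[.35,.53,2.17,3.43,.79,1.44],[.35,.22,2.2,3.56,.53,1.28],[.5,.45,2.45,3.56,1,1.47]):
    print(elbow(q,p),wrist(q,p))
E
```

```text
[ -0.    282.7   455.     -0.    508.385   0.186  86.2   291.   ] 4.547473508864641e-13 28
1 8.465450562766819e-16
-1 0.605197859045524
[-20.729 105.033 733.248] [ 420.631 -102.75   590.13 ]
[186.515 159.846 675.277] [307.173 203.89  183.386]
[ 63.717 115.022 726.733] [307.372 203.963 289.496]
[132.355 170.53  692.403] [157.07  184.032 184.799]
```

```bash
python3 - <<'E'
from fk import *
np.set_printoptions(precision=2,suppress=True)
p=np.load("fkp.npy")
q0=sensors.read_state()["q"]
qa=np.array(ctrl.solve_ik(tcp(20,-18,60),tilt(20)));print(qa,tcp(20,-18,60))
W1=np.array([.2,-.55,2.3,0,.5,0]);W2=np.array([.4,-.3,2.4,3.45,.8,1.4])
def show(a,b,n=6):
    for t in np.linspace(0,1,n):
        q=a+(b-a)*t;w=wrist(q,p);T=w+316*tooldir(q);rel=T-F0
        print(np.round(w),np.round(T),"a",round(rel@A),"lat",round(rel@L), "el",np.round(elbow(q,p)))
    print()
show(q0,W1);show(W1,W2,9);show(W2,qa)
E
```

```text
[0.39 0.5  2.29 3.47 0.88 1.45] [518.33 229.56  82.08]
[ 421. -101.  590.] [ 420. -101.  274.] a -212 lat -315 el [-21. 105. 733.]
[393. -35. 576.] [446. -52. 265.] a -180 lat -270 el [-70. 113. 726.]
[357.  22. 558.] [465.   2. 262.] a -155 lat -219 el [-119.  109.  717.]
[313.  69. 538.] [474.  60. 266.] a -138 lat -162 el [-167.   95.  704.]
[265. 106. 515.] [472. 121. 276.] a -133 lat -102 el [-211.   71.  689.]
[215. 132. 489.] [456. 180. 290.] a -141 lat -41 el [-250.   37.  671.]

[215. 132. 489.] [456. 180. 290.] a -141 lat -41 el [-250.   37.  671.]
[216. 138. 476.] [427. 255. 272.] a -161 lat 37 el [-239.   34.  678.]
[215. 144. 462.] [402. 326. 285.] a -176 lat 111 el [-228.   31.  685.]
[214. 150. 449.] [389. 381. 323.] a -183 lat 166 el [-216.   29.  691.]
[212. 156. 436.] [391. 409. 376.] a -177 lat 194 el [-205.   27.  697.]
[209. 161. 423.] [410. 405. 430.] a -159 lat 188 el [-193.   26.  703.]
[205. 167. 409.] [440. 370. 469.] a -133 lat 149 el [-181.   26.  708.]
[201. 172. 397.] [473. 308. 482.] a -108 lat 83 el [-169.   26.  713.]
[196. 176. 384.] [498. 230. 459.] a -93 lat 3 el [-157.   27.  717.]

[196. 176. 384.] [498. 230. 459.] a -93 lat 3 el [-157.   27.  717.]
[216. 184. 350.] [525. 238. 389.] a -65 lat 7 el [-92.  55. 733.]
[232. 191. 313.] [544. 243. 314.] a -46 lat 10 el [-25.  83. 738.]
[243. 194. 271.] [553. 243. 235.] a -37 lat 9 el [ 41. 111. 731.]
[248. 196. 227.] [552. 240. 155.] a -38 lat 6 el [106. 137. 712.]
[247. 195. 182.] [542. 233.  74.] a -50 lat 0 el [168. 162. 683.]
```

```bash
python3 - <<'E'
from fk import *
qa=np.array(ctrl.solve_ik(tcp(20,-18,60),tilt(20)))
ctrl.set_joints([.2,-.55,2.3,0,.5,0]);ctrl.set_joints([.4,-.3,2.4,3.45,.8,1.4])
ctrl.set_joints(qa)
print(st(),sensors.read_state()["q"])
p,d=optics.grab_frame("top");np.savez("pics/t5.npz",p=p,d=d)
crop("top",(110,110,270,230),"t5.png",src="pics/t5.npz");crop("scene",(200,60,360,180),"s5.png")
E
```

```text
(24.43, array([519. , 229.9,  83.2]), array([ 0.4, -0.7, -0.4])) [0.39094295 0.49550611 2.2882127  3.4653808  0.88113373 1.45247376]
t5.png factor 5
s5.png factor 5
```

View pics/t5.png

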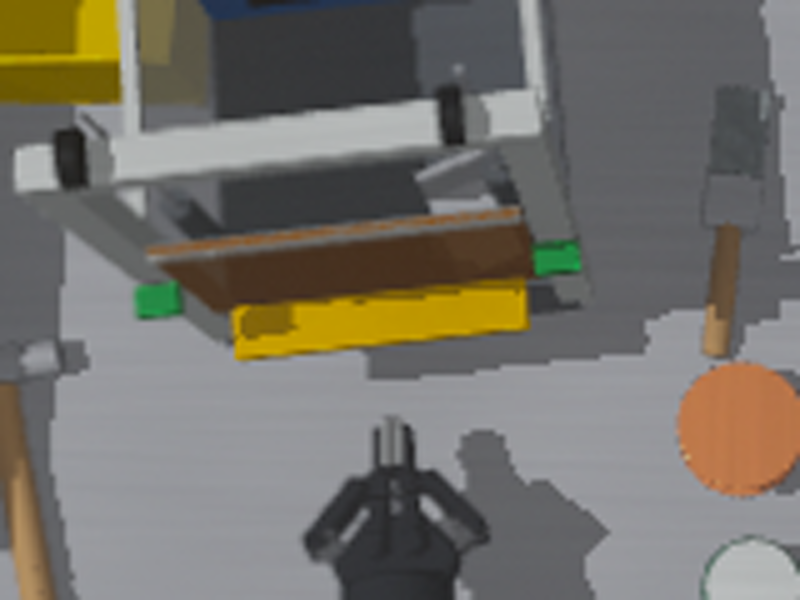

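View pics/s5.png

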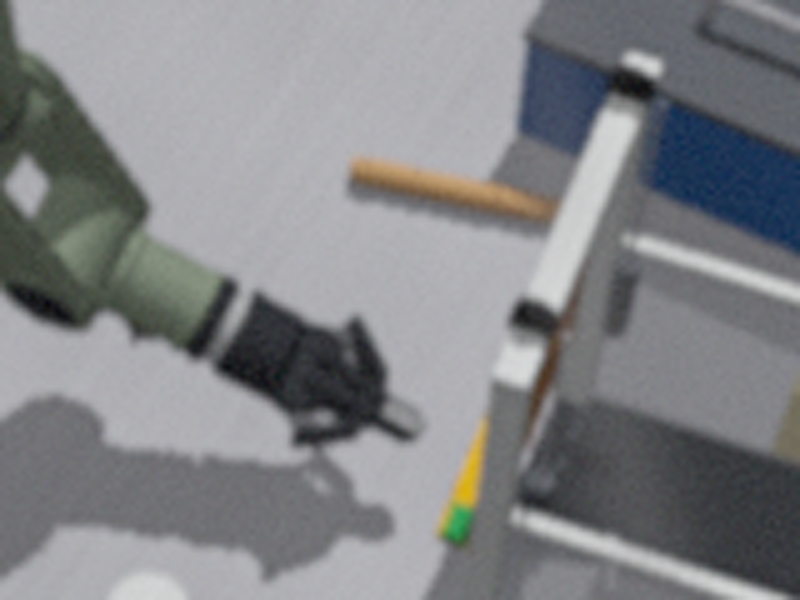

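```bash
python3 - <<'E'
from h import *
s=sensors.read_state();tip=s["eef_pos"]+25*s["eef_rot"][:,2]
print(proj("top",tip),P(392,417,5,110,110))
R=tilt(20)
print(ctrl.move_l(tcp(20,-18,-8),R,vel=60,threshold=6),st())
for dz in(-10,-5,0,5,20):
    print(dz,ctrl.move_l(tcp(20,dz,-8),R,vel=40,threshold=25),st())
p,d=optics.grab_frame("top");np.savez("pics/t6.npz",p=p,d=d)
crop("top",(110,110,270,230),"t6.png",src="pics/t6.npz");crop("scene",(200,60,360,180),"s6.png")
E
```

```text
[[188.5058378  194.13784364]] [188. 193.]
False (25.82, array([585.2, 238.1,  81.7]), array([-0.2,  0. , -0.1]))
-10 False (26.17, array([585.9, 238.3,  90.8]), array([ 0.1, -0.1,  0.5]))
-5 False (26.44, array([585.9, 238.2,  95.5]), array([-0.9, -0.6,  0.6]))
0 False (26.72, array([585.2, 238. ,  99.6]), array([-2.3, -0.4, -1. ]))
5 False (26.99, array([585.1, 238. , 104.7]), array([-4.1, -1. , -2.4]))
20 False (27.52, array([585.9, 238.2, 120.8]), array([-4. , -0.7, -1.1]))
t6.png factor 5
s6.png factor 5
```

View pics/t6.png

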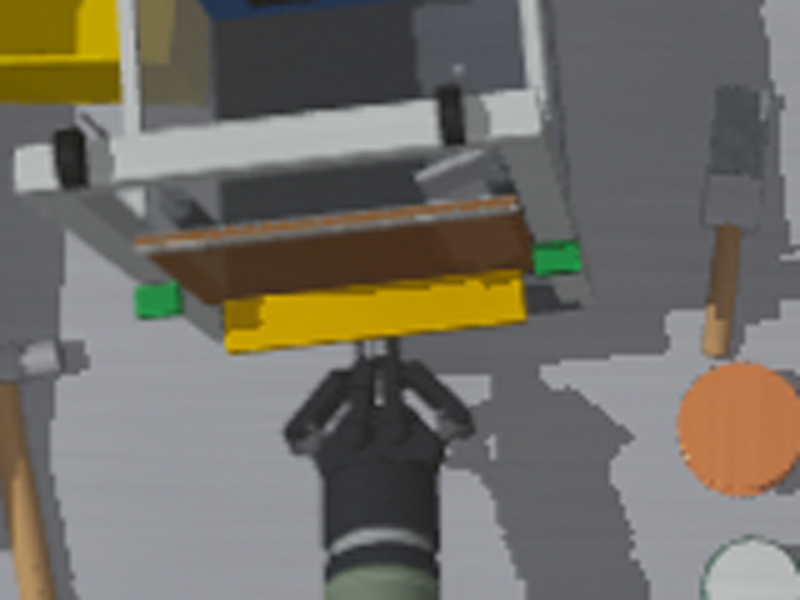

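View pics/s6.png

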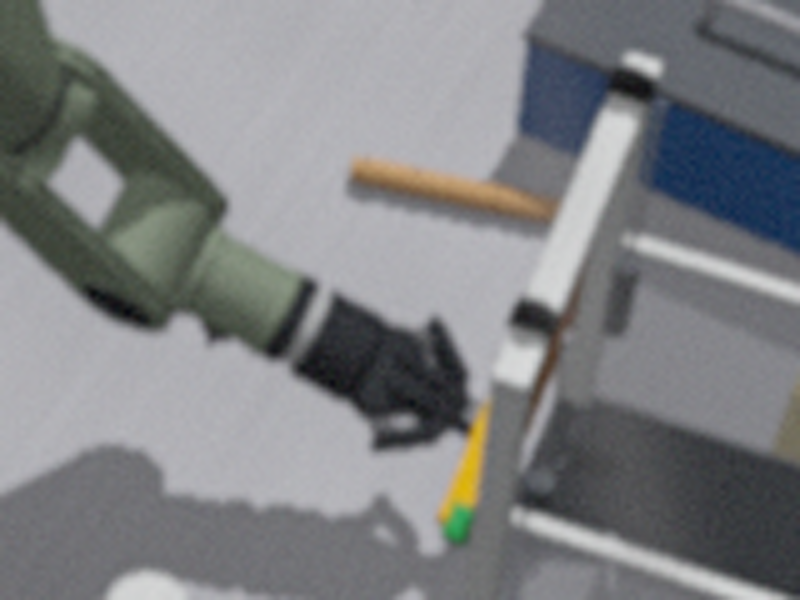

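```bash
cat >> h.py <<'E'
def meas(p,d):
    p=p.astype(int);r,g,b=p[...,0],p[...,1],p[...,2]
    G=(g>r+50)&(g>b+40);Y=(r>140)&(g>100)&(b<60);sub=np.zeros_like(G);sub[135:190,130:230]=1
    col=np.arange(512)
    for nm,m in(("gL",G&sub&(col<165)),("gR",G&sub&(col>200)),("ledge",Y&sub)):
        X=[]
        for v,u in zip(*np.nonzero(m)):
            if d[v,u]>0:
                c,k=ray("top",u,v);X.append(c+k*d[v,u])
        X=np.array(X);print(nm,len(X),"z 25/50/75",np.percentile(X[:,2],[25,50,75]).round(1),"med",np.median(X,0).round(1))
E
python3 - <<'E'
from h import *
z=np.load("pics/t6.npz");meas(z["p"],z["d"])
R=tilt(20)
for dz in(40,60,78):
    print(dz,ctrl.move_l(tcp(20,dz,-8),R,vel=40,threshold=25),st())
p,d=optics.grab_frame("top");np.savez("pics/t7.npz",p=p,d=d);meas(p,d)
crop("top",(130,140,230,190),"t7.png",src="pics/t7.npz");crop("scene",(270,130,310,180),"s7.png",f=12)
E
```

```text
gL 54 z 25/50/75 [203.2 204.6 206.6] med [598.9 365.8 204.6]
gR 52 z 25/50/75 [203.4 204.9 206.2] med [631.  113.6 204.9]
ledge 499 z 25/50/75 [141.9 143.5 145.2] med [605.2 237.3 143.5]
40 False (28.27, array([586.4, 238.3, 141.4]), array([-0.7,  0. ,  0.3]))
60 False (28.92, array([585.9, 238.2, 160.8]), array([-1.7, -0.3, -0.6]))
78 False (29.52, array([586. , 238.2, 178.9]), array([-2.3, -1.1, -0.9]))
gL 51 z 25/50/75 [203.5 205.1 206.6] med [597.6 365.6 205.1]
gR 47 z 25/50/75 [202.7 204.7 206.8] med [630.7 113.8 204.7]
ledge 593 z 25/50/75 [200.1 201.7 203.5] med [604.8 245.9 201.7]
t7.png factor 8
s7.png factor 12
```

View pics/t7.png

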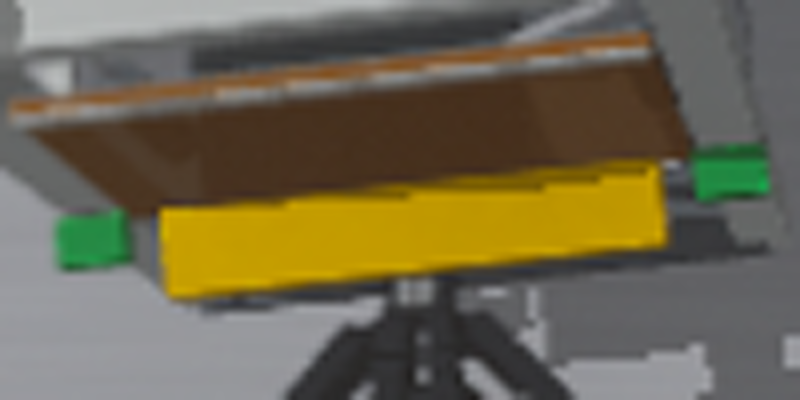

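View pics/s7.png

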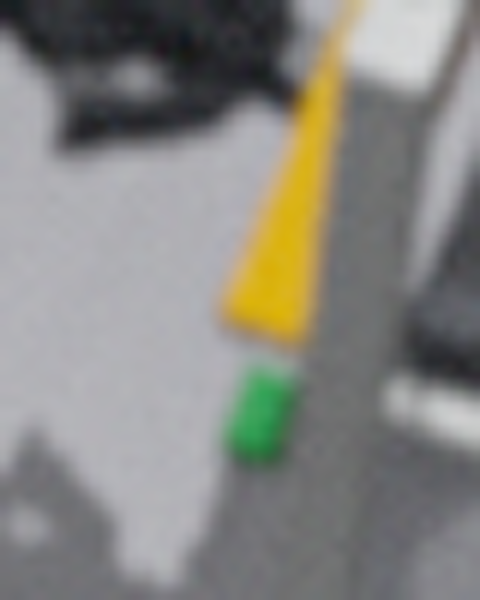

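```bash
python3 - <<'E'
from h import *
for z in(188,190,192,194): print(z,(proj("top",[[603.5,139.7,z],[578.3,337.8,z]])-[130,150])*8)
R=tilt(20)
print(ctrl.move_l(tcp(20,82,-8),R,vel=30,threshold=25),st())
for k in range(2):
    p,d=optics.grab_frame("top");meas(p,d)
E
```

```text
188 [[663.3627064  164.34554352]
 [166.57436023 216.51124392]]
190 [[662.85860648 163.31797631]
 [165.31904535 215.56859933]]
192 [[662.35296351 162.28724469]
 [164.05995731 214.62308462]]
194 [[661.84577045 161.2533341 ]
 [162.79707935 213.67468685]]
False (29.9, array([585.8, 238.2, 182.3]), array([-2.1, -0.1, -2.5]))
gL 54 z 25/50/75 [203.6 204.8 206.1] med [598.8 365.8 204.8]
gR 48 z 25/50/75 [203.9 205.3 206.7] med [630.4 113.8 205.3]
ledge 591 z 25/50/75 [203.3 205.  206.5] med [604.7 244.4 205. ]
gL 54 z 25/50/75 [203.1 204.3 205.8] med [598.6 366.3 204.3]
gR 49 z 25/50/75 [203.9 205.4 206.8] med [631.1 113.9 205.4]
ledge 590 z 25/50/75 [203.3 205.  206.7] med [604.6 244.7 205. ]
```

```bash
python3 - <<'E'
from h import *
R=tilt(20)
ctrl.hold(0.5)
ctrl.move_l(tcp(20,70,-8),R,vel=40)
ctrl.move_l(tcp(20,40,0),R,vel=80)
try: ctrl.move_l(tcp(20,30,70),R,vel=80)
except ctrl.MotionError as e:
    print(e);ctrl.move_l(tcp(20,0,0),R,vel=80);ctrl.move_l(tcp(20,-10,70),R,vel=80)
print(st())
for k in range(2):
    p,d=optics.grab_frame("top");meas(p,d)
np.savez("pics/t8.npz",p=p,d=d)
crop("top",(110,90,370,230),"t8.png",src="pics/t8.npz");crop("scene",(150,60,360,300),"s8.png",f=2);crop("scene",(270,130,310,180),"s8b.png",f=12)
E
```

```text
(32.52, array([509. , 228.5, 130.6]), array([-0.1, -0.3, -0. ]))
gL 54 z 25/50/75 [203.6 205.  206.8] med [598.4 366.1 205. ]
gR 44 z 25/50/75 [203.5 205.4 206.7] med [630.5 113.6 205.4]
ledge 590 z 25/50/75 [203.5 205.3 206.8] med [604.7 244.2 205.3]
gL 54 z 25/50/75 [204.3 205.3 207.3] med [598.9 365.7 205.3]
gR 42 z 25/50/75 [202.9 204.2 206.6] med [629.5 113.7 204.2]
ledge 590 z 25/50/75 [203.6 205.1 206.8] med [604.7 244.5 205.1]
t8.png factor 3
s8.png factor 2
s8b.png factor 12
```

View pics/t8.png

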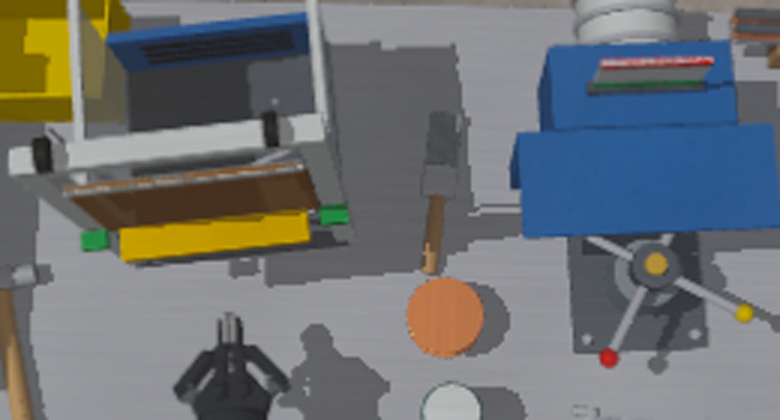

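View pics/s8.png

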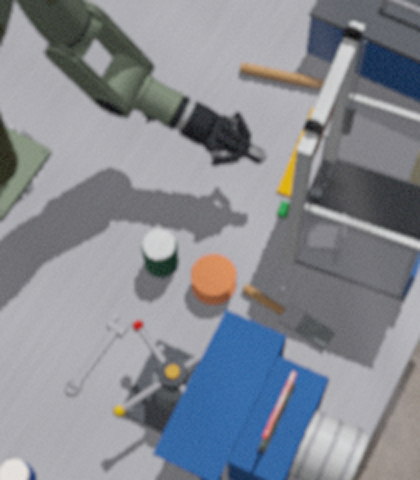

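View pics/s8b.png

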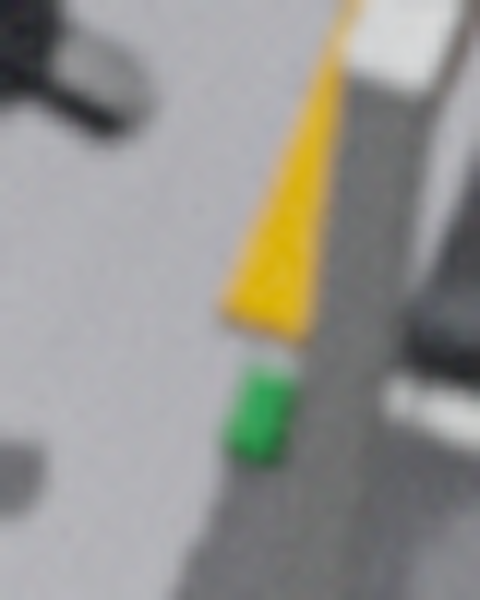

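The gripper is clear. The ledge is level with the blocks, with both tops at about 205 mm, and the star is unchanged: the yellow ball at t8 px (744,313) and the green band is visible. I'm handing the job in.

```bash
python3 - <<'E'
from h import *
ctrl.finish_job();print(st())
E
```

```text
the job is handed in; nothing more can be done
the job is handed in; nothing more can be done
```

I opened the damper to its stop, raised the screen to the green markers and handed the job in at about 33 s of the 72 s allowed. The hand-in reports no verdict, so these are my own last checks.

- **Damper:** Two spoke pushes turned the star handle until the force check tripped at the stop. With the arm withdrawn, the yellow ball's position gave 4.20 rad, and the gate's green band is clear of the slot.
- **Screen:** I pushed the ledge up from below with the closed fingers tilted, then lowered and withdrew them. Afterwards the ledge top measured about 205.2 mm and the block tops 204.2–205.4 mm. Both are 12 mm thick, so the undersides should be level to within 1–2 mm, against the 8 mm allowed.
- **Marker blocks:** Their measured positions stayed the same within the camera noise of 1–2 mm.
- **Bystanders:** Those visible in the last pictures look unmoved. I compared them by eye and did not measure each one.
- **Forces:** Readings on the tool after each move were about 4 N or less, except the brief trip at the stop, set at 8 N.

No check failed or disagreed.

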